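Put the washed canister set's lids back on

ROBOT

A 7-joint arm with a two-finger parallel gripper is mounted at the origin on a cart in front of the work surface, level with it; the furniture and walls round the work are solid. World frame = base frame: x ahead of the robot, y to its left, z up, the work surface at z = 0. Lengths are in m, angles in degrees, forces in N, time in s.
With the tool pointing down it reaches from about 0.35 to 0.9 m from the base axis. Payload 8.1 kg.
Tool frame: the origin (TCP) lies midway between the tips of the shut fingers; the grasp point (between the pads) lies 19 mm behind it (env.grip_point_offset is the distance from the TCP to the grasp point, in m); z points along the fingers, y is the line along which they close (so a half turn about z gives the same grasp; the last joint's range is limited). The gripper opens to 92 mm and grips with 3 to 60 N. Pads are 19 mm wide; open, the fingers measure 130 mm over their backs; the gripper's body (75 mm by 190 mm) begins 47 mm behind the grasp point.
Start: joints at [64.595, 24.895, 1.432, 90.138, -0.665, 64.973, -4.303], TCP at [0.209, -0.589, 0.227] pointing down, gripper open.
Joint ranges: [-149.89, 149.89], [-25.12, 119.58], [-72.63, 75.52], [4.76, 147.25], [-75.54, 255.54], [6.69, 114.76], [-157.13, 157.13]. Speed limits (degrees/s): [127.2, 127.2, 172.46, 172.46, 180, 180, 180].

INTERFACE

Orientations are given as [roll, pitch, yaw] about the fixed x, y, z axes, in that order (R = Rz(yaw) Ry(pitch) Rx(roll)).
In Python, from bench import env gives the robot as it stands.
- The arm moves only by the tool jog_arm, never from a script. Its argument "increments" is text: rows parted by semicolons, each of 7 numbers parted by spaces: the shift along the tool's x, y, z scaled (see below), then the turn, a rotation vector about the tool's x, y, z scaled (see below), then the opening, from -1 (shut) to 1 (fully open), so that 0 is half open. A call has 1 to 12 rows; each row shifts and turns the commanded pose from where the row before left it, along the tool's axes as they then stand; what a row does not reach is not made up. The controller multiplies each number of a shift by 50 mm and each number of a turn by 4 degrees. A row lasts 1/10 s, in which the tool goes at most 50 mm and 8.59 degrees, less where a joint would pass 70% of its speed; a pose out of reach is approached as far as the arm can. A call with a number of a shift or a turn outside -1 to 1 is refused whole. A call with a gripper value outside its range is refused whole. The fingers move at their own pace and stop on an object; "grip_force" is the grip in N (left out, the last holds). Time passes only in rows, so rows that do not move let the fingers close. It gives the time, the measured TCP pose, the force, the opening and the grip force at its end, in the units of the state.
- env.sense(): the state, without advancing time (a new reading comes with each control period).
- env.camera(name): name is "scene" or "top" or "wrist"; returns (picture, depth): 384x512x3 uint8, red, green, blue; 384x512 float32, m along the optical axis (not along the pixel's ray), 0 where there is no reading.
- env.camera_params(name): a dict with "fovy" (degrees; the focal length in pixels is half the picture's height over the tangent of half this angle, whatever the lens; pixels are square), "cx", "cy" (the principal point, pixels), "D" ([k1, k2, p1, p2, k3] as OpenCV has them; the pictures are not rectified), "R" (3x3) and "t" (3): a world point X has camera coordinates R X + t. Camera axes: x right, y down, z forward; pixel columns grow to the right and rows downward; lengths in m; the calibration is good to about 2 mm. A picture is of the moment at which its call begins: read the wrist's pose just before it. camera_params takes no time and is no camera call; for the wrist camera it gives the pose at the moment of the call.
- env.hand_in(): hands the job in; it is judged then, once.
Trained networks look in the newest picture that a camera, given by its name, has taken for a name from the list of things; names that differ only in an ending like _2 or _b are one class to them, and where a whole thing is asked for, a point or a joint stands for the part that bears it (a point fixed in the world has none). Each returns a list of dicts, best first, with "confidence" (0 to 1); they miss things now and then, are a little off and sometimes report something else, mostly with a low value. They report only what shows in the picture. A call takes as long as a camera call.
- env.look_for(target, camera): "xyz" ([x, y, z] in m, in world coordinates, good to about 4 mm: the middle of the surface that is visible of it).
- env.outline_of(target, camera): "mask" (384x512 bool, what is visible of it).
The state is a dict: "clock": time; "joints": joint angles; "dq": joint speeds; "joint_torque": joint torques, N m; "eef_pos": TCP position; "eef_rot": TCP orientation; "ft_force": force on the tool from outside, world axes, zero at the start; "ft_torque": the same for the moment, N m; "width": finger opening in m; "finger_force": force on a finger pad.
Only numpy, scipy, OpenCV 4.12 (cv2) and the standard library are available. Lean on these libraries where they do the work, as an engineer would, in place of code of your own. Each camera call takes 0.05 s, during which the arm holds its last target. There are 200 camera calls.

TASK

The canister set has been washed and dried. Pick out its four wooden lids and put each one back on the white canister it fits, pushed in so far that it sits flat and centred on the rim. Leave the canisters standing where they are, and do not disturb the garlic and the mandarin.

Things in the scene. Friction and masses are not known exactly. Their poses are not given: they have to be found in the camera images.
- small_lid: Round beech lid, the smallest of the four: wooden disc 62 mm across and 11 mm thick, below it a grey tapered seal (plug) 14 mm deep, 34 mm across at its foot and 44 mm at the top; on top, in the middle, a round wooden knob 26 mm across on a 20 mm neck. It lies loose on the worktop, plug down, knob up; about 45 g. Origin: centre of the underside of the plug, z up through the knob. Top of the disc at z = 25 mm, widest part of the knob from 35 to 47 mm, its top at 51 mm.
- small_canister: Open, empty, straight-sided round canister of white stoneware, the smallest of the four: 62 mm across, 68 mm high, wall 5 mm, mouth 52 mm across at the top. Loose, standing upright. Origin: centre of its underside, z up. Only the 62 mm lid fits it; with that lid seated, the disc lies on the rim and the lid's origin stands 54 mm above this origin.
- medium_lid: Round beech lid, second smallest: wooden disc 76 mm across and 11 mm thick, below it a grey tapered seal (plug) 14 mm deep, 48 mm across at its foot and 58 mm at the top; on top, in the middle, a round wooden knob 26 mm across on a 20 mm neck. It lies loose on the worktop, plug down, knob up; about 60 g. Origin: centre of the underside of the plug, z up through the knob. Top of the disc at z = 25 mm, widest part of the knob from 35 to 47 mm, its top at 51 mm.
- medium_canister: Open, empty, straight-sided round canister of white stoneware, second smallest: 76 mm across, 80 mm high, wall 5 mm, mouth 66 mm across at the top. Loose, standing upright. Origin: centre of its underside, z up. Only the 76 mm lid fits it; with that lid seated, the disc lies on the rim and the lid's origin stands 66 mm above this origin.
- large_lid: Round beech lid, second largest: wooden disc 90 mm across and 11 mm thick, below it a grey tapered seal (plug) 14 mm deep, 62 mm across at its foot and 72 mm at the top; on top, in the middle, a round wooden knob 26 mm across on a 20 mm neck. It lies loose on the worktop, plug down, knob up; about 80 g. Origin: centre of the underside of the plug, z up through the knob. Top of the disc at z = 25 mm, widest part of the knob from 35 to 47 mm, its top at 51 mm.
- large_canister: Open, empty, straight-sided round canister of white stoneware, second largest: 90 mm across, 92 mm high, wall 5 mm, mouth 80 mm across at the top. Loose, standing upright. Origin: centre of its underside, z up. Only the 90 mm lid fits it; with that lid seated, the disc lies on the rim and the lid's origin stands 78 mm above this origin.
- extra_large_lid: Round beech lid, the largest of the four: wooden disc 104 mm across and 11 mm thick, below it a grey tapered seal (plug) 14 mm deep, 76 mm across at its foot and 86 mm at the top; on top, in the middle, a round wooden knob 26 mm across on a 20 mm neck. It lies loose on the worktop, plug down, knob up; about 100 g. Origin: centre of the underside of the plug, z up through the knob. Top of the disc at z = 25 mm, widest part of the knob from 35 to 47 mm, its top at 51 mm.
- extra_large_canister: Open, empty, straight-sided round canister of white stoneware, the largest of the four: 104 mm across, 104 mm high, wall 5 mm, mouth 94 mm across at the top. Loose, standing upright. Origin: centre of its underside, z up. Only the 104 mm lid fits it; with that lid seated, the disc lies on the rim and the lid's origin stands 90 mm above this origin.
- garlic: Loose garlic bulb, about 60 mm across and 59 mm high, among the task's things; a bystander. Origin: centre of its underside.
- mandarin: Loose orange mandarin, about 58 mm across and 53 mm high, among the task's things; a bystander. Origin: centre of its underside.

How it is judged (in metres and radians):
At the end, for the whole second after the job is handed in: Each lid is at rest in the canister of its own size: within 8 mm of its axis, within 3 mm of the seated height, tilted under 0.05 rad. Every canister stands upright on the worktop within 30 mm of its start; garlic and mandarin are within 30 mm of theirs (horizontal distance between small_lid and small_canister below 0.008 m and z of small_lid in the frame of small_canister between 0.051 and 0.057 m and angle between each of small_lid, small_canister, medium_lid, medium_canister, large_lid, large_canister, extra_large_lid, extra_large_canister's own z axis and vertical below 0.05 rad and height (world z) of each of small_canister, medium_canister, large_canister, extra_large_canister below 0.005 m and distance of each of small_canister, medium_canister, large_canister, extra_large_canister, garlic, mandarin from where it was at the start of the episode below 0.03 m and linear speed of each of small_lid, medium_lid, large_lid, extra_large_lid below 0.02 m/s and horizontal distance between medium_lid and medium_canister below 0.008 m and z of medium_lid in the frame of medium_canister between 0.063 and 0.069 m and horizontal distance between large_lid and large_canister below 0.008 m and z of large_lid in the frame of large_canister between 0.075 and 0.081 m and horizontal distance between extra_large_lid and extra_large_canister below 0.008 m and z of extra_large_lid in the frame of extra_large_canister between 0.087 and 0.093 m); the robot touches nothing.
It fails at once if the garlic is knocked more than 30 mm from its place (distance of garlic from where it was at the start of the episode above 0.03 m).
It fails at once if the mandarin is knocked more than 30 mm from its place (distance of mandarin from where it was at the start of the episode above 0.03 m).
It fails at once if a canister is tipped over or pushed more than 30 mm out of its place (angle between any of small_canister, medium_canister, large_canister, extra_large_canister's own z axis and vertical above 0.35 rad or distance of any of small_canister, medium_canister, large_canister, extra_large_canister from where it was at the start of the episode above 0.03 m).
It also fails if it takes over 106 s, if anything falls off the work surface, if the arm or the gripper's body presses on something with over 40 N, if the wrist force passes 120 N, or if a joint passes its speed limit or range.

## Working session

There is one attempt and no reset: what is moved stays moved. The work goes in short steps, Python scripts to look and compute and a tool call to move; the robot and the scene stay as the last step left them, time stands still between calls to the robot, and variables do not carry over. Pictures are saved under pics/ and viewed, at most 14 in all, crops included, and the job is handed in when it is done.

Besides the shell and the picture viewer there is one more tool, called after "Request:" as name(argument=value, ...) on one line, values as JSON. jog_arm: Moves the arm, as the interface text tells. Its arguments: {"type":"object","properties":{"increments":{"type":"string"},"grip_force":{"type":"number"}},"required":["increments"]}

```bash
mkdir -p pics
cat > h.py <<'E'
import numpy as np, cv2
from bench import env
def cloud(cam):
    img,d=env.camera(cam); p=env.camera_params(cam)
    f=192/np.tan(np.radians(p["fovy"])/2)
    K=np.array([[f,0,p["cx"]],[0,f,p["cy"]],[0,0,1]])
    v,u=np.mgrid[0:384,0:512]
    n=cv2.undistortPoints(np.stack([u,v],-1).reshape(-1,1,2).astype(np.float64),K,np.array(p["D"],float)).reshape(384,512,2)
    P=np.dstack([n[...,0]*d,n[...,1]*d,d]).astype(float)
    W=(P-np.array(p["t"]))@np.array(p["R"])
    W[d<=0]=np.nan
    return img,W
E
python3 - <<'E'
from h import *
s=env.sense();print({k:np.round(s[k],3) for k in("clock","eef_pos","eef_rot","width","ft_force")})
for c in("top","scene"):
    img,W=cloud(c);cv2.imwrite(f"pics/{c}0.png",img[...,::-1]);np.save(f"{c}W.npy",W)
    for n in "small medium large extra_large".split():
        for k in("_lid","_canister"):
            print(c,n+k,[(np.round(r["xyz"],3).tolist(),round(r["confidence"],2)) for r in env.look_for(n+k,c)[:2]])
    for n in("garlic","mandarin"): print(c,n,[(np.round(r["xyz"],3).tolist(),round(r["confidence"],2)) for r in env.look_for(n,c)[:2]])
E
```

```text
{'clock': np.float64(0.0), 'eef_pos': array([ 0.209, -0.589,  0.226]), 'eef_rot': array([-1.79908e+02,  9.00000e-03,  1.95220e+01]), 'width': np.float64(0.092), 'ft_force': array([-0.305, -0.782, -0.129])}
top small_lid [([0.433, 0.033, 0.029], 0.84)]
top small_canister [([0.552, -0.03, 0.034], 0.57), ([0.464, 0.216, 0.044], 0.46)]
top medium_lid [([0.408, 0.297, 0.022], 0.68), ([0.402, -0.315, 0.021], 0.25)]
top medium_canister [([0.411, -0.143, 0.025], 0.65), ([0.552, 0.077, 0.046], 0.63)]
top large_lid [([0.403, -0.313, 0.023], 0.91), ([0.413, -0.144, 0.027], 0.69)]
top large_canister [([0.566, -0.331, 0.049], 0.67), ([0.409, 0.296, 0.021], 0.2)]
top extra_large_lid [([0.411, -0.142, 0.024], 0.71)]
top extra_large_canister [([0.512, 0.315, 0.056], 0.65)]
top garlic [([0.462, 0.219, 0.042], 0.81), ([0.509, 0.316, 0.057], 0.37)]
top mandarin [([0.51, -0.213, 0.047], 0.89)]
scene small_lid [([0.433, 0.036, 0.022], 0.79)]
scene small_canister [([0.55, -0.039, 0.042], 0.91)]
scene medium_lid [([0.41, 0.301, 0.026], 0.58)]
scene medium_canister [([0.555, 0.083, 0.044], 0.93)]
scene large_lid [([0.403, -0.307, 0.023], 0.59)]
scene large_canister [([0.553, -0.33, 0.054], 0.92)]
scene extra_large_lid [([0.409, -0.143, 0.026], 0.65), ([0.556, 0.079, 0.042], 0.28)]
scene extra_large_canister [([0.559, 0.325, 0.061], 0.96)]
scene garlic [([0.466, 0.223, 0.038], 0.84)]
scene mandarin [([0.512, -0.204, 0.046], 0.83)]
```

Run:
```python
from h import *
from scipy.optimize import least_squares
W=np.load("topW.npy").reshape(-1,3);S=np.load("sceneW.npy").reshape(-1,3)
def circ(p,r): 
    f=least_squares(lambda c:np.hypot(*(p-c).T)-r,np.nanmedian(p,0),loss="soft_l1",f_scale=.002);return np.round(f.x,4),round(float(np.abs(f.fun).mean()),4)
can=dict(small=((.55,-.035),.031,.068),medium=((.555,.08),.038,.08),large=((.556,-.33),.045,.092),xl=((.55,.32),.052,.104))
for n,(c,r,h) in can.items():
    for nm,Q in(("top",W),("scene",S)):
        m=(np.hypot(*(Q[:,:2]-c).T)<r+.035)&(abs(Q[:,2]-h)<.006)
        p=Q[m]; print(n,nm,len(p),circ(p[:,:2],r-.0025), np.round(np.median(p[:,2]),3),"bbox",np.round([p[:,0].min(),p[:,0].max(),p[:,1].min(),p[:,1].max()],3))
lid=dict(small=(.433,.034),medium=(.409,.299),large=(.403,-.31),xl=(.41,-.143))
R=dict(small=.031,medium=.038,large=.045,xl=.052)
for n,c in lid.items():
    for nm,Q in(("top",W),("scene",S)):
        d=np.hypot(*(Q[:,:2]-c).T)
        k=Q[(d<.035)&(Q[:,2]>.044)&(Q[:,2]<.058)]; p=Q[(d<R[n]+.02)&(Q[:,2]>.017)&(Q[:,2]<.03)]
        print(n,nm,"knob",len(k),np.round(k.mean(0),4) if len(k) else "", "disc bbox",np.round([p[:,0].min(),p[:,0].max(),p[:,1].min(),p[:,1].max()],3))
a=cv2.imread("pics/top0.png")
cv2.imwrite("pics/both.png",cv2.resize(np.vstack([a,cv2.imread("pics/scene0.png")]),(400,600)))
```

```text
small top 153 (array([ 0.5543, -0.0367]), 0.0014) 0.068 bbox [ 0.524  0.585 -0.067 -0.006]
small scene 95 (array([ 0.5518, -0.0363]), 0.0014) 0.066 bbox [ 0.522  0.582 -0.066 -0.007]
medium top 249 (array([0.5415, 0.0767]), 0.0015) 0.08 bbox [0.504 0.58  0.039 0.115]
medium scene 131 (array([0.5392, 0.077 ]), 0.0015) 0.078 bbox [0.502 0.578 0.04  0.114]
large top 336 (array([ 0.5557, -0.3257]), 0.0015) 0.092 bbox [ 0.511  0.603 -0.37  -0.281]
large scene 128 (array([ 0.5545, -0.3246]), 0.0018) 0.09 bbox [ 0.509  0.597 -0.37  -0.28 ]
xl top 139 (array([0.5467, 0.3205]), 0.0015) 0.104 bbox [0.495 0.56  0.285 0.373]
xl scene 197 (array([0.5442, 0.3209]), 0.0016) 0.102 bbox [0.491 0.597 0.269 0.373]
small top knob 92 [0.4406 0.0341 0.0505] disc bbox [0.411 0.474 0.005 0.065]
small scene knob 54 [0.4383 0.0345 0.0478] disc bbox [0.409 0.469 0.005 0.064]
medium top knob 84 [0.4133 0.2994 0.0507] disc bbox [0.377 0.453 0.264 0.34 ]
medium scene knob 57 [0.4125 0.299  0.0492] disc bbox [0.376 0.45  0.265 0.338]
large top knob 112 [ 0.4098 -0.3167  0.0504] disc bbox [ 0.366  0.455 -0.361 -0.272]
large scene knob 45 [ 0.4085 -0.3156  0.0489] disc bbox [ 0.366  0.452 -0.362 -0.272]
xl top knob 100 [ 0.4143 -0.1447  0.0505] disc bbox [ 0.364  0.466 -0.195 -0.092]
xl scene knob 54 [ 0.4113 -0.1441  0.0488] disc bbox [ 0.363  0.463 -0.196 -0.093]
```

View pics/top0.png

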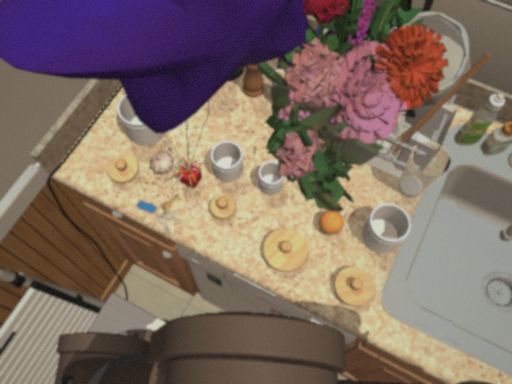

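View pics/scene0.png

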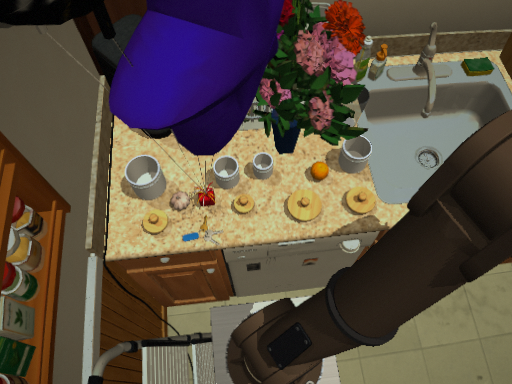

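The top picture shows the four lids, with knobs at about (122,163), (222,202), (286,246) and (354,284). The canisters are at (140,120), (227,160), (271,177) and (386,228). A purple balloon on strings hangs over the left-hand side, tied to a weight near (190,175), and flowers overhang the back by the small canister. I need the heights of these obstacles before moving.

Run:
```python
from h import *
Q=np.vstack([np.load("topW.npy").reshape(-1,3),np.load("sceneW.npy").reshape(-1,3)])
Q=Q[~np.isnan(Q[:,0])]
# z-min of points above .11 per 5cm cell (and z max)
print("y cols:",[round(y,2) for y in np.arange(.45,-.45,-.05)])
for x in np.arange(.3,.85,.05):
    row=[]
    for y in np.arange(.45,-.45,-.05):
        m=(abs(Q[:,0]-x)<.025)&(abs(Q[:,1]-y)<.025)&(Q[:,2]>.11)
        row.append(f"{Q[m,2].min()*100:3.0f}-{Q[m,2].max()*100:3.0f}" if m.sum()>1 else "   .   ")
    print(round(x,2)," ".join(row))
# weight
m=(Q[:,2]>.01)&(abs(Q[:,0]-.45)<.08)&(abs(Q[:,1]-.15)<.04); 
print(np.round([Q[m].min(0),Q[m].max(0)],3))
for c in("top","scene"):print(c,np.round(-np.array(env.camera_params(c)["R"]).T@np.array(env.camera_params(c)["t"]),2))
S=np.load("sceneW.npy")
for u,v in [(205,190),(180,200),(206,165),(190,150),(214,130),(200,145),(150,100),(200,50),(235,120),(130,110)]:print(u,v,np.round(S[v,u],3))
```

```text
y cols: [np.float64(0.45), np.float64(0.4), np.float64(0.35), np.float64(0.3), np.float64(0.25), np.float64(0.2), np.float64(0.15), np.float64(0.1), np.float64(0.05), np.float64(0.0), np.float64(-0.05), np.float64(-0.1), np.float64(-0.15), np.float64(-0.2), np.float64(-0.25), np.float64(-0.3), np.float64(-0.35), np.float64(-0.4)]
0.3    .     42- 67  43- 67    .       .     68- 86  65- 87  62- 73  62- 71    .       .       .       .       .       .       .       .       .   
0.35    .       .       .       .       .     68- 76  42- 76  42- 74  44- 74  52- 70    .     46- 48  43- 55  43- 54    .       .       .       .   
0.4    .       .     75- 77    .       .     69- 71  26- 76  74- 77  49- 77  50- 76  60- 72  38- 54  38- 54  36- 52    .       .       .       .   
0.45    .       .     68- 69    .     35- 39  16- 70  11- 75  22- 30    .     54- 73  35- 73  34- 61  28- 58  29- 52  47- 49    .       .       .   
0.5    .       .     64- 69  52- 64    .       .     11- 23  14- 32  33- 39  50- 54  26- 69  32- 61  25- 59  24- 52  24- 48    .       .       .   
0.55    .       .       . 
[... 539 characters left out ...]
- 15  11- 17  11- 17  11- 16
0.75    .       .     27- 32    .       .       .     11- 13  11- 14    .       .     25- 35  25- 46  35- 49  40- 44    .     11- 17  11- 17  11- 15
0.8    .     20- 32  25- 32  32- 32    .       .       .     11- 12  11- 11    .     29- 29  21- 21  35- 44  30- 43    .     11- 29  11- 17    .   
[[0.37  0.11  0.01 ]
 [0.53  0.19  0.767]]
top [ 0.07 -0.22  1.09]
scene [-0.09  0.04  1.13]
205 190 [0.471 0.143 0.071]
180 200 [0.464 0.222 0.04 ]
206 165 [ 0.6    0.141 -0.001]
190 150 [0.368 0.132 0.445]
214 130 [0.354 0.077 0.522]
200 145 [0.358 0.109 0.472]
150 100 [0.28  0.148 0.706]
200 50 [0.346 0.076 0.722]
235 120 [0.366 0.037 0.529]
130 110 [0.271 0.176 0.701]
```

Run:
```python
from h import *
for c in("top","scene"):
    W=np.load(c+"W.npy");im=cv2.imread(f"pics/{c}0.png");hsv=cv2.cvtColor(im,cv2.COLOR_BGR2HSV)
    pur=(hsv[...,0]>115)&(hsv[...,0]<140)&(hsv[...,1]>120)
    m=pur&(W[...,2]>.2); p=W[m]
    print(c,"purple",len(p),np.round(np.percentile(p,[0,2,25,50,75,98,100],axis=0),2).tolist())
    for z0 in np.arange(.2,.9,.1):
        q=p[(p[:,2]>z0)&(p[:,2]<z0+.1)]
        if len(q)>3:print(round(z0,1),len(q),"x",np.round([q[:,0].min(),q[:,0].max()],2),"y",np.round([q[:,1].min(),q[:,1].max()],2))
    reg=np.zeros(pur.shape,bool)
    if c=="top": reg[0:210,245:450]=1
    else: reg[0:150,250:370]=1
    m=reg&~pur&(W[...,2]>.15);p=W[m]
    print("flowers")
    for z0 in np.arange(.15,.8,.1):
        q=p[(p[:,2]>z0)&(p[:,2]<z0+.1)]
        if len(q)>3:print(round(z0,2),len(q),"x",np.round(np.percentile(q[:,0],[0,3,50,97]),2),"y",np.round(np.percentile(q[:,1],[0,3,97,100]),2))
img,d=env.camera("wrist");cv2.imwrite("pics/w0.png",img[...,::-1])
p=env.camera_params("wrist");C=-np.array(p["R"]).T@np.array(p["t"]);print(C,np.array(p["R"]).round(2),p["fovy"])
```

```text
top purple 25004 [[0.25, -0.06, 0.44], [0.26, -0.06, 0.5], [0.31, -0.0, 0.62], [0.36, 0.04, 0.68], [0.39, 0.09, 0.7], [0.53, 0.16, 0.72], [0.59, 0.2, 0.73]]
0.4 511 x [0.35 0.37] y [0.03 0.12]
0.5 4480 x [0.35 0.59] y [-0.06  0.13]
0.6 12948 x [0.25 0.56] y [-0.06  0.17]
0.7 7065 x [0.27 0.43] y [-0.03  0.2 ]
flowers
0.15 978 x [0.49 0.62 0.82 0.96] y [-0.39 -0.37 -0.    0.02]
0.25 2065 x [0.44 0.46 0.89 1.01] y [-0.31 -0.3  -0.04 -0.01]
0.35 2945 x [0.36 0.37 0.53 0.84] y [-0.24 -0.21 -0.05 -0.03]
0.45 16338 x [0.34 0.38 0.52 0.67] y [-0.28 -0.25 -0.06 -0.01]
0.55 4526 x [0.43 0.44 0.49 0.62] y [-0.23 -0.21 -0.05 -0.02]
scene purple 19572 [[0.2, -0.06, 0.21], [0.26, -0.04, 0.47], [0.31, 0.04, 0.68], [0.36, 0.09, 0.7], [0.38, 0.13, 0.73], [0.45, 0.2, 0.77], [1.0, 0.42, 0.93]]
0.2 10 x [0.76 1.  ] y [0.28 0.42]
0.4 823 x [0.35 0.39] y [0.03 0.16]
0.5 2106 x [0.35 0.51] y [-0.06  0.16]
0.6 5840 x [0.25 0.5 ] y [-0.06  0.21]
0.7 10632 x [0.27 0.47] y [-0.04  0.2 ]
0.8 105 x [0.22 0.32] y [0.16 0.24]
flowers
0.15 679 x [0.49 0.55 0.89 1.01] y [-0.47 -0.46 -0.03 -0.02]
0.25 867 x [0.43 0.44 0.6  1.01] y [-0.44 -0.39 -0.03 -0.03]
0.35 2174 x [0.36 0.37 0.49 0.76] y [-0.24 -0.2  -0.04 -0.03]
0.45 7030 x [0.34 0.38 0.51 0.66] y [-0.28 -0.25 -0.06  0.01]
0.55 1542 x [0.39 0.43 0.48 0.62] y [-0.22 -0.2  -0.08  0.  ]
0.65 10 x [0.46 0.46 0.47 0.49] y [-0.06 -0.06 -0.05 -0.05]
[ 0.26968939 -0.5676295   0.38434597] [[ 0.33 -0.94 -0.  ]
 [-0.91 -0.32  0.24]
 [-0.23 -0.08 -0.97]] 69.13502940757365
```

Request:
jog_arm(increments="-0.5 -0.8 -0.2 0 0 0 1; -0.5 -0.8 -0.2 0 0 0 1; -0.5 -0.8 0 0 0 0 1")

```text
clock: 1.45
eef_pos: [0.0971, -0.5007, 0.2477]
eef_rot: [179.9, 0.0, 19.5]
ft_force: [-1.2, -1.4, 0.3]
width: 0.0918
finger_force: 0.0
```

The flowers start at z ≈ 0.25–0.35 above y = −0.28 to −0.03, and the balloon at z ≈ 0.44. So I'll tilt the tool backward to keep the wrist clear of both. My first jog went the wrong way along x, which did no harm.

```bash
cat >> h.py <<'E'
from scipy.spatial.transform import Rotation as Ro
def plan(goal,yaw=None,tilt=None):
    "prints total shift in tool axes (units of 50mm, after the turn) and the turn (units of 4deg). tilt>0: fingers point forward"
    s=env.sense(); R=Ro.from_euler("xyz",s["eef_rot"],degrees=True)
    G=R
    if yaw is not None: G=Ro.from_euler("xyz",[180,-tilt,yaw],degrees=True) if 0 else Ro.from_euler("z",yaw,degrees=True)*Ro.from_euler("x",180,degrees=True)*Ro.from_euler("y",tilt,degrees=True)
    turn=(R.inv()*G).as_rotvec(degrees=True)/4
    sh=G.inv().apply(np.array(goal)-s["eef_pos"])/.05
    print("t",round(float(s["clock"]),2),"pos",np.round(s["eef_pos"],4),"rot",np.round(s["eef_rot"],1),"w",round(float(s["width"]),4),"ft",np.round(s["ft_force"],1))
    print("q",np.round(s["joints"],1)); print("shift",sh.round(2),"turn",turn.round(2),"fwd",np.round(G.apply([0,0,1]),2),"y",np.round(G.apply([0,1,0]),2))
E
python3 -c "
from h import *
plan([.409,-.316,.12],0,25)"
```

```text
t 1.45 pos [ 0.0971 -0.5007  0.2477] rot [179.9   0.   19.5] w 0.0918 ft [-1.2 -1.4  0.3]
q [ 71.1  13.1   2.3 104.4  -0.6  62.4   3.2]
shift [ 4.57 -3.69  4.95] turn [-1.04  6.19  4.81] fwd [ 0.42 -0.   -0.91] y [ 0. -1.  0.]
```

Request:
jog_arm(increments="0 0 0 -0.15 0.88 0.69 1; 0 0 0 -0.15 0.88 0.69 1; 0 0 0 -0.15 0.88 0.69 1; 0 0 0 -0.15 0.88 0.69 1; 0 0 0 -0.15 0.88 0.69 1; 0 0 0 -0.15 0.88 0.69 1; 0 0 0 -0.15 0.88 0.69 1")

```text
clock: 2.15
eef_pos: [0.0979, -0.5014, 0.2471]
eef_rot: [-180.0, -25.0, -0.2]
ft_force: [1.1, 0.7, -0.1]
width: 0.0919
finger_force: 0.0
```

Request:
jog_arm(increments="0.46 -0.37 0.5 0 0 0 1; 0.46 -0.37 0.5 0 0 0 1; 0.46 -0.37 0.5 0 0 0 1; 0.46 -0.37 0.5 0 0 0 1; 0.46 -0.37 0.5 0 0 0 1; 0.46 -0.37 0.5 0 0 0 1; 0.46 -0.37 0.5 0 0 0 1; 0.46 -0.37 0.5 0 0 0 1; 0.46 -0.37 0.5 0 0 0 1; 0.46 -0.37 0.5 0 0 0 1; 0 0 0 0 0 0 1")

```text
clock: 3.25
eef_pos: [0.4157, -0.3122, 0.116]
eef_rot: [-179.8, -24.9, 0.2]
ft_force: [-0.8, 1.3, 0.4]
width: 0.0918
finger_force: 0.0
```

Run:
```python
from h import *
plan([.409,-.316,.036],0,25)
img,W=cloud("wrist");cv2.imwrite("pics/w1.png",img[...,::-1]);np.save("w1.npy",W)
k=W[(np.hypot(W[...,0]-.409,W[...,1]+.316)<.03)&(W[...,2]>.046)&(W[...,2]<.058)];print(len(k),k.mean(0) if len(k) else "")
```

```text
t 3.25 pos [ 0.4157 -0.3122  0.116 ] rot [-179.8  -24.9    0.2] w 0.0918 ft [-0.8  1.3  0.4]
q [ 53.5  17.7 -12.8 127.8 -39.   20.5 -12.7]
shift [-0.8   0.08  1.39] turn [-0.08  0.03  0.05] fwd [ 0.42 -0.   -0.91] y [ 0. -1.  0.]
206 [ 0.41539178 -0.31911303  0.04963659]
```

View pics/w1.png

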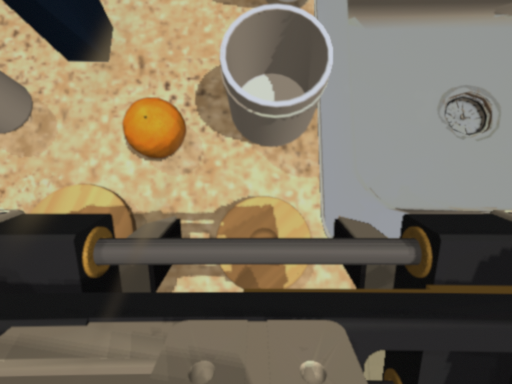

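The view shows the large canister at about (276,70), the mandarin at (154,127) and the large lid at (265,240), centred between the fingers. Descending to grip it.

Request:
jog_arm(increments="-0.38 0.05 0.2 0 0 0 1; -0.38 0.05 0.2 0 0 0 1; 0 0 0.34 0 0 0 1; 0 0 0.34 0 0 0 1; 0 0 0.33 0 0 0 1; 0 0 0 0 0 0 1; 0 0 0 0 0 0 -1; 0 0 0 0 0 0 -1; 0 0 0 0 0 0 -1; 0 0 0 0 0 0 -1; 0 0 0 0 0 0 -1; 0 0 0 0 0 0 -1", grip_force=25)

```text
clock: 4.5
eef_pos: [0.4074, -0.3214, 0.0371]
eef_rot: [-180.0, -24.9, -0.1]
ft_force: [-0.1, -1.1, 0.9]
width: 0.0482
finger_force: 0.0
```

Run:
```python
from h import *
plan([.409,-.316,.15],0,25)
```

```text
t 4.5 pos [ 0.4074 -0.3214  0.0371] rot [-1.80e+02 -2.49e+01 -1.00e-01] w 0.0482 ft [-0.1 -1.1  0.9]
q [ 63.5  28.5 -24.2 130.5 -49.5   7.4   2. ]
shift [ 0.98 -0.11 -2.03] turn [ 0.    0.03 -0.03] fwd [ 0.42 -0.   -0.91] y [ 0. -1.  0.]
```

Request:
jog_arm(increments="0 0 0 0 0 0 -1; 0 0 0 0 0 0 -1; 0 0 0 0 0 0 -1; 0 0 0 0 0 0 -1; 0 0 0 0 0 0 -1; 0 0 0 0 0 0 -1")

```text
clock: 5.1
eef_pos: [0.4074, -0.3212, 0.0369]
eef_rot: [-179.9, -24.9, -0.1]
ft_force: [0.6, 0.3, -0.0]
width: 0.0248
finger_force: 25.0
```

Request:
jog_arm(increments="0.21 0 -0.45 0 0 0 -1; 0.21 0 -0.45 0 0 0 -1; 0.21 0 -0.45 0 0 0 -1; 0.21 0 -0.45 0 0 0 -1; 0.21 0 -0.45 0 0 0 -1; 0.21 0 -0.45 0 0 0 -1; 0 0 0 0 0 0 -1")

```text
clock: 5.8
eef_pos: [0.4091, -0.3228, 0.1892]
eef_rot: [179.8, -25.1, -0.0]
ft_force: [0.1, -0.8, -1.1]
width: 0.0243
finger_force: 25.0
```

Run:
```python
from h import *
plan([.5535,-.3285,.135],0,25)
```

```text
t 5.8 pos [ 0.4091 -0.3228  0.1892] rot [179.8 -25.1  -0. ] w 0.0243 ft [ 0.1 -0.8 -1.1]
q [ 46.9  10.1  -2.8 123.7 -32.7  31.8 -20. ]
shift [2.16 0.11 2.2 ] turn [ 0.05 -0.02 -0.  ] fwd [ 0.42 -0.   -0.91] y [ 0. -1.  0.]
```

```bash
cat >> h.py <<'E'
def held(r,name):
    "fits held lid disc: points near TCP at disc-top height"
    t=env.sense()["eef_pos"]
    for c in("top","scene"):
        img,W=cloud(c); o=env.outline_of(name,c)
        for b in o[:1]:
            p=W[b["mask"]]; p=p[~np.isnan(p[:,0])]
            p=p[np.abs(p[:,2]-(t[2]-.012))<.015]
            if len(p)<20: print(c,"few",len(p));continue
            h=cv2.convexHull((p[:,:2]).astype(np.float32))[:,0]
            print(c,round(b["confidence"],2),len(p),"bbox rel TCP mm",np.round(1000*(np.r_[p[:,:2].min(0),p[:,:2].max(0)]-np.r_[t[:2],t[:2]])),"minc",np.round(1000*(np.array(cv2.minEnclosingCircle(h)[0])-t[:2])),"z",np.round(np.percentile(p[:,2],[5,50,95])-t[2],3))
        cv2.imwrite(f"pics/held_{name}_{c}.png",img[...,::-1])
E
python3 -c "
from h import *
held(.045,'large_lid')"
```

```text
top 0.39 63 bbox rel TCP mm [ 36. -15.  48.  17.] minc [43.  1.] z [-0.014 -0.011 -0.008]
```

Request:
jog_arm(increments="0.53 0.01 0.25 0 0 0 -1; 0.53 0.01 0.25 0 0 0 -1; 0.53 0.01 0.25 0 0 0 -1; 0.54 0.01 0.25 0 0 0 -1; 0 0 0.4 0 0 0 -1; 0 0 0.4 0 0 0 -1; 0 0 0.39 0 0 0 -1; 0 0 0 0 0 0 -1; 0 0 0 0 0 0 -1")

```text
clock: 6.9
eef_pos: [0.5496, -0.3234, 0.1302]
eef_rot: [-179.8, -24.8, -0.2]
ft_force: [-0.9, 0.4, -0.8]
width: 0.0245
finger_force: 25.0
```

Run:
```python
from h import *
plan([.552,-.325,.115],0,25)
```

```text
t 6.9 pos [ 0.5496 -0.3234  0.1302] rot [-179.8  -24.8   -0.2] w 0.0245 ft [-0.9  0.4 -0.8]
q [ 36.6  23.5  -4.2 114.3 -29.6  24.1 -31.9]
shift [-0.08  0.03  0.3 ] turn [-0.02  0.06 -0.04] fwd [ 0.42 -0.   -0.91] y [ 0. -1.  0.]
```

Request:
jog_arm(increments="-0.03 0.01 0.1 0 0 0 -1; -0.03 0.01 0.1 0 0 0 -1; -0.02 0.01 0.1 0 0 0 -1; -0.01 0 0.03 0 0 0 -1; 0 0 0 0 0 0 -1")

```text
clock: 7.4
eef_pos: [0.5536, -0.3255, 0.1149]
eef_rot: [-180.0, -24.9, -0.1]
ft_force: [1.4, -0.4, 0.9]
width: 0.0242
finger_force: 25.0
```

Run:
```python
from h import *
plan([.552,-.325,.115],0,25)
```

```text
t 7.4 pos [ 0.5536 -0.3255  0.1149] rot [-1.80e+02 -2.49e+01 -1.00e-01] w 0.0242 ft [ 1.4 -0.4  0.9]
q [ 37.4  25.1  -5.4 114.5 -30.5  22.  -30.5]
shift [-0.03 -0.01 -0.01] turn [ 0.01  0.02 -0.03] fwd [ 0.42 -0.   -0.91] y [ 0. -1.  0.]
```

Request:
jog_arm(increments="-0.02 0 0.04 0 0 0 -1; 0 0 0 0 0 0 -1; 0 0 0 0 0 0 -1")

```text
clock: 7.7
eef_pos: [0.5546, -0.326, 0.1148]
eef_rot: [179.9, -25.1, -0.1]
ft_force: [-6.0, 2.3, 17.0]
width: 0.0241
finger_force: 25.0
```

Request:
jog_arm(increments="0 0 0 0 0 0 0.3; 0 0 0 0 0 0 0.3; 0 0 0 0 0 0 0.3; 0 0 0 0 0 0 0.3; 0 0 0 0 0 0 0.3; 0 0 0 0 0 0 0.3; 0 0 0 0 0 0 0.3")

```text
clock: 8.4
eef_pos: [0.5532, -0.3252, 0.1121]
eef_rot: [-179.9, -24.9, -0.1]
ft_force: [0.1, 0.1, 0.4]
width: 0.0598
finger_force: 0.0
```

Request:
jog_arm(increments="0 0 -0.5 0 0 0 0.3; 0 0 -0.5 0 0 0 0.3; 0 0 -0.5 0 0 0 0.3; -0.4 0 -0.4 0 0 0 0.5; -0.4 0 -0.4 0 0 0 0.5")

```text
clock: 8.9
eef_pos: [0.4683, -0.325, 0.2006]
eef_rot: [-180.0, -24.9, -0.0]
ft_force: [-0.3, -0.6, 0.3]
width: 0.0681
finger_force: 0.0
```

```bash
cat >> h.py <<'E'
def check(c,h,cams=("top","scene")):
    "c canister xy, h canister height: knob position relative to the canister"
    for cam in cams:
        W=cloud(cam)[1].reshape(-1,3); d=np.hypot(*(W[:,:2]-c).T)
        k=W[(d<.03)&(abs(W[:,2]-h-.036)<.012)&(W[:,2]>h+.024)]
        k=k[k[:,2]>np.percentile(k[:,2],90)-.004] if len(k) else k
        p=W[(d<.06)&(abs(W[:,2]-h-.011)<.006)]
        print(cam,"knob",len(k),np.round(k.mean(0)-np.r_[c,h],4) if len(k) else "","expect top .037; disc",len(p))
        if len(p)>20:
            A=np.c_[p[:,:2]-c,np.ones(len(p))]; print("  disc plane tilt/height",np.linalg.lstsq(A,p[:,2]-h,rcond=None)[0].round(3),"bbox mid",np.round((p[:,:2].max(0)+p[:,:2].min(0))/2-c,4))
E
python3 - <<'E'
from h import *
plan([.414,-.146,.2],-10,25)
check((.5551,-.3252),.092)
E
```

```text
t 8.9 pos [ 0.4683 -0.325   0.2006] rot [-180.   -24.9   -0. ] w 0.0681 ft [-0.3 -0.6  0.3]
q [ 41.2  12.9  -2.2 117.8 -28.4  32.8 -29.1]
shift [-1.54 -3.34 -0.7 ] turn [-1.05  0.02  2.26] fwd [ 0.42 -0.07 -0.91] y [-0.17 -0.98  0.  ]
top knob 28 [0.0064 0.0028 0.038 ] expect top .037; disc 319
  disc plane tilt/height [-0.042 -0.014  0.013] bbox mid [0.0252 0.0069]
scene knob 0  expect top .037; disc 46
  disc plane tilt/height [ 0.063 -0.014  0.009] bbox mid [0.0009 0.0386]
```

The large lid came down on its rim (17 N of contact at seated height, then released). Next I'll find where the bouquet begins, so I can touch it gently and learn whether it's solid. I'll also get the geometry of the balloon strings.

Run:
```python
from h import *
for c in("top","scene"):
    W=np.load(c+"W.npy");im=cv2.imread(f"pics/{c}0.png")
    reg=np.zeros(W.shape[:2],bool)
    if c=="top": reg[0:210,245:450]=1
    else: reg[0:150,250:370]=1
    p=W[reg&(W[...,2]>.2)&(W[...,0]<.62)&(W[...,1]<.05)&(W[...,1]>-.32)]
    for z0 in np.arange(.2,.5,.04):
        q=p[(p[:,2]>z0)&(p[:,2]<z0+.04)]
        if len(q)<5: continue
        print(c,round(z0,2),len(q),"minx",q[np.argsort(q[:,0])[2]].round(3),"miny",q[np.argsort(q[:,1])[2]].round(3),"maxy",q[np.argsort(q[:,1])[-3]].round(3))
    # strings: isolated points z in .1...42, y .05-.3
    p=W.reshape(-1,3); q=p[(p[:,2]>.12)&(p[:,2]<.44)&(p[:,1]>.03)&(p[:,1]<.28)&(p[:,0]>.3)&(p[:,0]<.6)]
    q=q[np.argsort(q[:,2])]; print("strings",len(q),q[::max(1,len(q)//14)].round(2).tolist())
```

```text
top 0.2 14 minx [ 0.599 -0.131  0.232] miny [ 0.6   -0.135  0.233] maxy [ 0.62  -0.108  0.204]
top 0.24 198 minx [ 0.486 -0.221  0.252] miny [ 0.491 -0.231  0.242] maxy [ 0.527 -0.036  0.276]
top 0.28 202 minx [ 0.447 -0.202  0.306] miny [ 0.466 -0.209  0.293] maxy [ 0.537 -0.04   0.28 ]
top 0.32 371 minx [ 0.433 -0.198  0.36 ] miny [ 0.558 -0.237  0.351] maxy [ 0.471 -0.066  0.359]
top 0.36 435 minx [ 0.422 -0.195  0.366] miny [ 0.426 -0.198  0.366] maxy [ 0.532 -0.03   0.393]
top 0.4 708 minx [ 0.365 -0.192  0.433] miny [ 0.366 -0.201  0.437] maxy [ 0.5   -0.045  0.416]
top 0.44 3412 minx [ 0.361 -0.214  0.464] miny [ 0.59  -0.271  0.479] maxy [ 0.55  -0.03   0.463]
top 0.48 6481 minx [ 0.357 -0.181  0.519] miny [ 0.605 -0.275  0.484] maxy [ 0.496 -0.019  0.509]
strings 206 [[0.48, 0.13, 0.12], [0.48, 0.13, 0.14], [0.49, 0.14, 0.15], [0.45, 0.15, 0.17], [0.47, 0.18, 0.18], [0.48, 0.11, 0.2], [0.44, 0.15, 0.21], [0.51, 0.14, 0.23], [0.49, 0.1, 0.25], [0.47, 0.12, 0.27], [0.42, 0.15, 0.29], [0.48, 0.07, 0.35], [0.36, 0.11, 0.43], [0.36, 0.1, 0.43], [0.36, 0.11, 0.44]]
scene 0.2 94 mi
[... 386 characters left out ...]
.36 645 minx [ 0.418 -0.112  0.378] miny [ 0.529 -0.193  0.382] maxy [ 0.536 -0.028  0.393]
scene 0.4 893 minx [ 0.365 -0.168  0.438] miny [ 0.365 -0.202  0.435] maxy [ 0.55  -0.03   0.402]
scene 0.44 1827 minx [ 0.359 -0.218  0.462] miny [ 0.618 -0.272  0.48 ] maxy [ 0.522 -0.049  0.443]
scene 0.48 3073 minx [ 0.357 -0.178  0.516] miny [ 0.612 -0.267  0.505] maxy [ 0.488 -0.031  0.516]
strings 233 [[0.48, 0.14, 0.12], [0.47, 0.13, 0.14], [0.48, 0.12, 0.17], [0.5, 0.14, 0.19], [0.48, 0.11, 0.21], [0.43, 0.15, 0.25], [0.47, 0.21, 0.29], [0.47, 0.23, 0.35], [0.47, 0.24, 0.39], [0.37, 0.13, 0.43], [0.37, 0.11, 0.43], [0.36, 0.11, 0.43], [0.37, 0.13, 0.44], [0.4, 0.16, 0.44], [0.39, 0.15, 0.44]]
```

Request:
jog_arm(increments="0.14 -0.26 -0.05 0 0 0 -1; 0.14 -0.26 -0.04 0 0 0 -1; 0.14 -0.26 -0.04 0 0 0 -1; 0.14 -0.26 -0.05 0 0 0 -1; 0.14 -0.26 -0.04 0 0 0 -1; 0 0 0 0 0 0 -1; 0 0 0 0 0 0 -1; 0 0 0 0 0 0 -1; 0 0 0 0 0 0 -1")

```text
clock: 9.9
eef_pos: [0.4954, -0.261, 0.2241]
eef_rot: [-179.9, -24.8, -0.2]
ft_force: [0.3, 0.4, 0.6]
width: 0.0021
finger_force: 0.0
```

Request:
jog_arm(increments="0 -0.12 0 0 0 0 -1; 0 -0.12 0 0 0 0 -1; 0 0 0 0 0 0 -1")

```text
clock: 10.2
eef_pos: [0.4957, -0.247, 0.2244]
eef_rot: [-179.9, -24.9, -0.1]
ft_force: [0.3, -0.4, 0.3]
width: 0.0006
finger_force: 0.0
```

Request:
jog_arm(increments="0 -0.12 0 0 0 0 -1; 0 0 0 0 0 0 -1")

```text
clock: 10.4
eef_pos: [0.4958, -0.2412, 0.2245]
eef_rot: [-179.9, -24.9, -0.1]
ft_force: [0.1, 0.2, 0.4]
width: 0.0003
finger_force: 0.0
```

Request:
jog_arm(increments="0 -0.12 0 0 0 0 -1; 0 0 0 0 0 0 -1")

```text
clock: 10.6
eef_pos: [0.4959, -0.2353, 0.2245]
eef_rot: [-179.9, -24.9, -0.1]
ft_force: [-0.2, -0.7, 0.9]
width: 0.0003
finger_force: 0.0
```

Request:
jog_arm(increments="0 -0.12 0 0 0 0 -1; 0 0 0 0 0 0 -1")

```text
clock: 10.8
eef_pos: [0.4958, -0.2293, 0.2245]
eef_rot: [-179.9, -24.9, -0.1]
ft_force: [0.4, -0.4, 0.6]
width: 0.0003
finger_force: 0.0
```

No force, though by the point cloud the hand should already be inside the leaves. Checking the picture.

Run:
```python
from h import *
a=cloud("scene")[0];b=cloud("top")[0]
cv2.imwrite("pics/probe.png",cv2.resize(np.hstack([a[0:260,180:480],b[60:320,200:500]]),(800,347))[...,::-1])
```

```text
(no output)
```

View pics/probe.png

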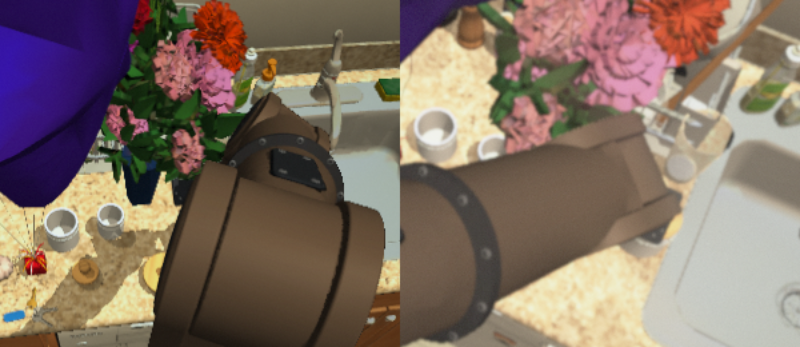

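The hand is inside the foliage, the flowers haven't moved and there is no force, so the leaves don't resist. I'll still keep the wrist back with a tilt. Next is the extra-large lid.

Request:
jog_arm(increments="-0.4 0.1 -0.2 0 0 0 0.3; -0.4 0.1 -0.15 0 0 0 0.3; -0.4 0.1 -0.15 0 0 0 0.3; -0.4 0.1 -0.15 0 0 0 0.3; 0 0 0 -0.15 -0.8 0.6 0.3; 0 0 0 -0.15 -0.8 0.6 0.3; 0 0 0 -0.15 -0.8 0.6 0.3; 0 0 0 -0.15 -0.8 0.6 0.3; 0 0 0 0 0 0 0.3")

```text
clock: 11.8
eef_pos: [0.4113, -0.25, 0.2208]
eef_rot: [-179.2, -12.0, -10.0]
ft_force: [-0.1, -0.6, 1.4]
width: 0.0595
finger_force: 0.0
```

Run:
```python
from h import *
plan([.41,-.1445,.09],-10,12)
plan([.41,-.1445,.033],-10,12)
check((.5551,-.3252),.092)
for c in("top","scene"):
    W=np.load(c+"W.npy");im=cv2.imread(f"pics/{c}0.png")
    for nm,m in (("L",(abs(W[...,0]-.3)<.03)&(abs(W[...,1]-.37)<.05)&(W[...,2]>.3)),("B",(abs(W[...,0]-.5)<.04)&(abs(W[...,1]-.32)<.05)&(W[...,2]>.3)),("C",(abs(W[...,0]-.42)<.05)&(abs(W[...,1]-.36)<.03)&(W[...,2]>.3))):
        vv,uu=np.nonzero(m); 
        if len(vv): print(c,nm,len(vv),"px",uu.min(),uu.max(),vv.min(),vv.max(),"bgr",im[m].mean(0).round(),W[m].mean(0).round(2))
```

```text
t 11.8 pos [ 0.4113 -0.25    0.2208] rot [-179.2  -12.   -10. ] w 0.0595 ft [-0.1 -0.6  1.4]
q [ 29.6   6.   -1.3 118.7  -6.3  44.3 -67.6]
shift [-0.93 -2.07  2.48] turn [-0.2   0.   -0.01] fwd [ 0.2  -0.04 -0.98] y [-0.17 -0.98  0.  ]
t 11.8 pos [ 0.4113 -0.25    0.2208] rot [-179.2  -12.   -10. ] w 0.0595 ft [-0.1 -0.6  1.4]
q [ 29.6   6.   -1.3 118.7  -6.3  44.3 -67.6]
shift [-1.16 -2.07  3.59] turn [-0.2   0.   -0.01] fwd [ 0.2  -0.04 -0.98] y [-0.17 -0.98  0.  ]
top knob 0  expect top .037; disc 87
  disc plane tilt/height [0.071 0.052 0.014] bbox mid [-0.016 -0.03 ]
scene knob 0  expect top .037; disc 0
scene L 1490 px 0 70 131 212 bgr [ 7. 30. 62.] [0.27 0.39 0.54]
scene B 181 px 35 109 25 91 bgr [64. 80. 87.] [0.48 0.32 0.64]
scene C 54 px 0 13 22 27 bgr [30. 37. 40.] [0.41 0.35 0.75]
```

Request:
jog_arm(increments="-0.23 -0.5 0.4 -0.1 0 0 0.5; -0.23 -0.5 0.4 -0.1 0 0 0.5; -0.23 -0.5 0.4 0 0 0 0.5; -0.23 -0.5 0.4 0 0 0 0.5; -0.05 -0.07 0.4 0 0 0 0.5; -0.04 0 0.4 0 0 0 0.5; 0 0 0 0 0 0 0.5")

```text
clock: 12.6
eef_pos: [0.4015, -0.1431, 0.0912]
eef_rot: [-179.9, -11.8, -10.1]
ft_force: [-0.3, -0.7, 0.7]
width: 0.0685
finger_force: 0.0
```

Run:
```python
from h import *
plan([.41,-.1445,.033],-10,12)
print(np.round(env.sense()["joint_torque"],1))
img,W=cloud("wrist");k=W[(np.hypot(W[...,0]-.411,W[...,1]+.1445)<.03)&(W[...,2]>.046)&(W[...,2]<.058)];print(len(k),k.mean(0) if len(k) else "")
W=np.load("sceneW.npy")
for v in range(20,220,30):print(v,[W[v,u].round(2).tolist() for u in(5,40,75,100,108)])
```

```text
t 12.6 pos [ 0.4015 -0.1431  0.0912] rot [-179.9  -11.8  -10.1] w 0.0685 ft [-0.3 -0.7  0.7]
q [ 17.9  12.8  -5.7 135.1   2.   20.5 -89.4]
shift [-0.07 -0.    1.18] turn [-0.01  0.06 -0.02] fwd [ 0.2  -0.04 -0.98] y [-0.17 -0.98  0.  ]
[ -0.7 -36.7  -0.4 -20.    0.2  -2.6  -0.3]
852 [ 0.41488131 -0.14493857  0.05065977]
20 [[0.22, 0.23, 0.9], [0.23, 0.21, 0.89], [0.94, 0.47, 0.33], [0.31, 0.18, 0.82], [0.31, 0.17, 0.81]]
50 [[0.57, 0.48, 0.57], [0.69, 0.48, 0.46], [0.86, 0.48, 0.29], [0.82, 0.39, 0.32], [0.82, 0.37, 0.32]]
80 [[nan, nan, nan], [0.62, 0.48, 0.43], [0.77, 0.48, 0.26], [0.92, 0.47, 0.1], [0.85, 0.42, 0.17]]
110 [[0.45, 0.48, 0.53], [0.55, 0.48, 0.41], [0.68, 0.48, 0.24], [0.79, 0.46, 0.1], [0.83, 0.46, 0.04]]
140 [[0.28, 0.38, 0.66], [0.47, 0.48, 0.39], [0.59, 0.48, 0.21], [0.67, 0.46, 0.09], [0.72, 0.46, 0.02]]
170 [[0.26, 0.4, 0.61], [0.41, 0.48, 0.37], [0.51, 0.48, 0.2], [0.58, 0.46, 0.06], [0.62, 0.46, -0.0]]
200 [[0.2, 0.39, 0.61], [0.27, 0.41, 0.48], [0.43, 0.48, 0.18], [0.49, 0.46, 0.05], [0.51, 0.45, 0.01]]
```

Request:
jog_arm(increments="0 0 0.4 0 0 0 0.5; 0 0 0.4 0 0 0 0.5; 0 0 0.38 0 0 0 0.5; 0 0 0 0 0 0 0.5; 0 0 0 0 0 0 -1; 0 0 0 0 0 0 -1; 0 0 0 0 0 0 -1; 0 0 0 0 0 0 -1; 0 0 0 0 0 0 -1; 0 0 0 0 0 0 -1; 0 0 0 0 0 0 -1; 0 0 0 0 0 0 -1")

```text
clock: 13.85
eef_pos: [0.4157, -0.1454, 0.0355]
eef_rot: [-180.0, -12.0, -10.1]
ft_force: [-0.6, 0.2, 5.8]
width: 0.0244
finger_force: 25.0
```

Request:
jog_arm(increments="0 0 0 0 0 0 -1; 0 0 0 0 0 0 -1; 0 0 0 0 0 0 -1")

```text
clock: 14.15
eef_pos: [0.4157, -0.1455, 0.0355]
eef_rot: [-180.0, -12.0, -10.1]
ft_force: [-1.4, 0.5, 5.5]
width: 0.0246
finger_force: 25.0
```

Run:
```python
from h import *
plan([.405,-.1445,.16],-10,12)
```

```text
t 14.15 pos [ 0.4157 -0.1455  0.0355] rot [-180.   -12.   -10.1] w 0.0246 ft [-1.4  0.5  5.5]
q [ 15.8  20.9  -3.7 136.6   4.2  10.6 -91.6]
shift [ 0.31  0.02 -2.48] turn [-0.    0.   -0.03] fwd [ 0.2  -0.04 -0.98] y [-0.17 -0.98  0.  ]
```

Request:
jog_arm(increments="0.03 0 -0.3 0 0 0 -1; 0.09 0 -0.6 0 0 0 -1; 0.09 0 -0.6 0 0 0 -1; 0.05 0 -0.6 0 0 0 -1; 0 0 -0.6 0 0 0 -1; 0 0 0 0 0 0 -1")

```text
clock: 14.75
eef_pos: [0.4018, -0.1433, 0.1733]
eef_rot: [180.0, -12.3, -10.1]
ft_force: [0.9, -0.2, -1.6]
width: 0.025
finger_force: 25.0
```

Run:
```python
from h import *
held(.052,'extra_large_lid')
plan([.375,-.02,.17],-10,12)
plan([.375,-.02,.17],25,12)
```

```text
top 0.75 464 bbox rel TCP mm [-53. -50.  25.  29.] minc [-11.  -8.] z [-0.014 -0.01  -0.008]
t 14.95 pos [ 0.3999 -0.1427  0.169 ] rot [-180.   -11.9  -10.1] w 0.0243 ft [-0.2 -0.2 -0.9]
q [ 1.970e+01  4.300e+00 -7.100e+00  1.296e+02 -1.000e-01  3.430e+01
 -8.740e+01]
shift [-0.89 -2.33 -0.21] turn [-0.    0.03 -0.03] fwd [ 0.2  -0.04 -0.98] y [-0.17 -0.98  0.  ]
t 14.95 pos [ 0.3999 -0.1427  0.169 ] rot [-180.   -11.9  -10.1] w 0.0243 ft [-0.2 -0.2 -0.9]
q [ 1.970e+01  4.300e+00 -7.100e+00  1.296e+02 -1.000e-01  3.430e+01
 -8.740e+01]
shift [ 0.58 -2.43  0.1 ] turn [ 1.81  0.03 -8.59] fwd [ 0.19  0.09 -0.98] y [ 0.42 -0.91  0.  ]
```

Request:
jog_arm(increments="0 0 0 0.2 0 -0.95 -1; 0 0 0 0.2 0 -0.95 -1; 0 0 0 0.2 0 -0.95 -1; 0 0 0 0.2 0 -0.95 -1; 0 0 0 0.2 0 -0.95 -1; 0 0 0 0.2 0 -0.95 -1; 0 0 0 0.2 0 -0.95 -1; 0 0 0 0.2 0 -0.97 -1; 0 0 0 0.2 0 -0.97 -1")

```text
clock: 15.85
eef_pos: [0.3998, -0.1425, 0.1685]
eef_rot: [-179.9, -11.9, 25.1]
ft_force: [0.1, 0.1, -0.5]
width: 0.0248
finger_force: 25.0
```

Request:
jog_arm(increments="0.1 -0.4 0 0 0 0 -1; 0.1 -0.4 0 0 0 0 -1; 0.1 -0.4 0.02 0 0 0 -1; 0.1 -0.4 0.02 0 0 0 -1; 0.1 -0.4 0.03 0 0 0 -1; 0.08 -0.43 0.03 0 0 0 -1; 0 0 0 0 0 0 -1")

```text
clock: 16.55
eef_pos: [0.3743, -0.0181, 0.1697]
eef_rot: [-179.9, -11.8, 25.2]
ft_force: [-0.0, -0.6, -1.3]
width: 0.0248
finger_force: 25.0
```

Run:
```python
from h import *
plan([.375,.2,.17],25,12)
plan([.41,.27,.17],25,12)
plan([.546,.32,.16],25,12)
print(np.round(env.sense()["joint_torque"],1))
```

```text
t 16.55 pos [ 0.3743 -0.0181  0.1697] rot [-179.9  -11.8   25.2] w 0.0248 ft [-0.  -0.6 -1.3]
q [ 17.5   1.  -17.9 133.1  -8.1  35.5 -59. ]
shift [ 1.82 -3.95  0.38] turn [-0.03  0.05  0.05] fwd [ 0.19  0.09 -0.98] y [ 0.42 -0.91  0.  ]
t 16.55 pos [ 0.3743 -0.0181  0.1697] rot [-179.9  -11.8   25.2] w 0.0248 ft [-0.  -0.6 -1.3]
q [ 17.5   1.  -17.9 133.1  -8.1  35.5 -59. ]
shift [ 3.02 -4.92  0.64] turn [-0.03  0.05  0.05] fwd [ 0.19  0.09 -0.98] y [ 0.42 -0.91  0.  ]
t 16.55 pos [ 0.3743 -0.0181  0.1697] rot [-179.9  -11.8   25.2] w 0.0248 ft [-0.  -0.6 -1.3]
q [ 17.5   1.  -17.9 133.1  -8.1  35.5 -59. ]
shift [ 5.8  -4.68  1.43] turn [-0.03  0.05  0.05] fwd [ 0.19  0.09 -0.98] y [ 0.42 -0.91  0.  ]
[ -0.9 -28.   -1.  -26.6  -0.4  -1.3  -1.2]
```

Request:
jog_arm(increments="0.18 -0.4 0.04 0 0 0 -1; 0.18 -0.4 0.04 0 0 0 -1; 0.18 -0.4 0.04 0 0 0 -1; 0.18 -0.4 0.04 0 0 0 -1; 0.18 -0.4 0.04 0 0 0 -1; 0 0 0 0 0 0 -1")

```text
clock: 17.15
eef_pos: [0.3754, 0.0918, 0.1699]
eef_rot: [-180.0, -11.9, 25.2]
ft_force: [0.3, -0.3, -1.1]
width: 0.025
finger_force: 25.0
```

Run:
```python
from h import *
plan([.41,.27,.17],25,12)
print(np.round(env.sense()["joint_torque"],1))
cv2.imwrite("pics/mid.png",cloud("scene")[0][...,::-1])
```

```text
t 17.15 pos [0.3754 0.0918 0.1699] rot [-180.   -11.9   25.2] w 0.025 ft [ 0.3 -0.3 -1.1]
q [  6.5   1.9 -27.3 132.3  -0.2  34.2 -85.3]
shift [ 2.09 -2.94  0.44] turn [-0.01  0.02  0.05] fwd [ 0.19  0.09 -0.98] y [ 0.42 -0.91  0.  ]
[ -1.  -27.1  -1.2 -26.8   0.3  -1.5  -1.6]
```

View pics/mid.png

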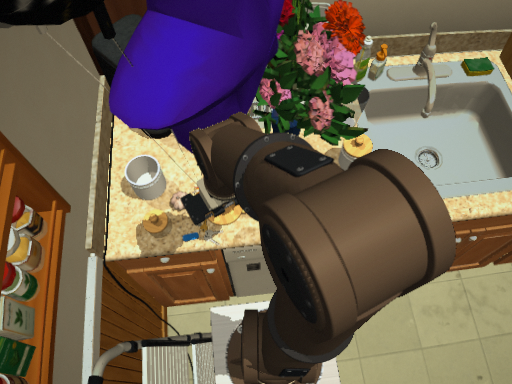

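The balloon and flowers haven't moved, torques are unchanged, and the large lid sits on its canister at (358,150). The extra-large canister is clear at (144,178), so I'll carry on.

Request:
jog_arm(increments="0.26 -0.37 0.05 0 0 0 -1; 0.26 -0.37 0.05 0 0 0 -1; 0.26 -0.37 0.05 0 0 0 -1; 0.26 -0.37 0.05 0 0 0 -1; 0.26 -0.37 0.05 0 0 0 -1; 0.26 -0.37 0.05 0 0 0 -1; 0.26 -0.36 0.05 0 0 0 -1; 0.26 -0.36 0.05 0 0 0 -1; 0 0 0 0 0 0 -1")

```text
clock: 18.1
eef_pos: [0.41, 0.2696, 0.1719]
eef_rot: [-180.0, -12.0, 25.1]
ft_force: [-0.9, 0.2, -1.2]
width: 0.0248
finger_force: 25.0
```

Run:
```python
from h import *
plan([.546,.32,.16],25,12)
print(np.round(env.sense()["joint_torque"],1))
held(.052,'extra_large_lid')
```

```text
t 18.1 pos [0.41   0.2696 0.1719] rot [-180.   -12.    25.1] w 0.0248 ft [-0.9  0.2 -1.2]
q [ -14.2   12.7  -32.2  120.4   17.4   38.7 -122.7]
shift [2.78 0.24 0.83] turn [-0.01  0.01  0.02] fwd [ 0.19  0.09 -0.98] y [ 0.42 -0.91  0.  ]
[ -0.9 -40.8  -3.4 -28.1   0.9  -1.1  -1. ]
top 0.94 793 bbox rel TCP mm [-53. -53.  50.  37.] minc [-2. -2.] z [-0.014 -0.01  -0.007]
scene 0.91 413 bbox rel TCP mm [-53. -54.   5.  29.] minc [-17. -13.] z [-0.015 -0.011 -0.009]
```

Request:
jog_arm(increments="0.47 0.04 0.14 0 0 0 -1; 0.47 0.04 0.14 0 0 0 -1; 0.47 0.04 0.14 0 0 0 -1; 0.47 0.04 0.14 0 0 0 -1; 0.47 0.04 0.14 0 0 0 -1; 0.47 0.03 0.13 0 0 0 -1; 0 0 0 0 0 0 -1; 0 0 0 0 0 0 -1")

```text
clock: 19.1
eef_pos: [0.5469, 0.3178, 0.1604]
eef_rot: [179.9, -11.9, 24.9]
ft_force: [-1.1, 0.4, -1.1]
width: 0.0249
finger_force: 25.0
```

Run:
```python
from h import *
plan([.547,.322,.127],25,12)
print(np.round(env.sense()["joint_torque"],1))
```

```text
t 19.1 pos [0.5469 0.3178 0.1604] rot [179.9 -11.9  24.9] w 0.0249 ft [-1.1  0.4 -1.1]
q [ -15.7   25.8  -28.3  103.3   22.    44.1 -120.1]
shift [-0.1  -0.08  0.66] turn [ 0.02  0.03 -0.02] fwd [ 0.19  0.09 -0.98] y [ 0.42 -0.91  0.  ]
[  0.3 -61.6  -6.2 -30.2   0.6  -1.4   0. ]
```

Request:
jog_arm(increments="-0.03 -0.03 0.17 0 0 0 -1; -0.03 -0.03 0.17 0 0 0 -1; -0.02 -0.02 0.16 0 0 0 -1; -0.02 0 0.1 0 0 0 -1; 0 0 0.06 0 0 0 -1; 0 0 0.04 0 0 0 -1; 0 0 0 0 0 0 -1")

```text
clock: 19.8
eef_pos: [0.5476, 0.3241, 0.126]
eef_rot: [180.0, -12.0, 25.0]
ft_force: [-0.0, 1.1, -0.7]
width: 0.0246
finger_force: 25.0
```

Request:
jog_arm(increments="0 0 0.03 0 0 0 -1; 0 0 0.03 0 0 0 -1; 0 0 0 0 0 0 -1")

```text
clock: 20.1
eef_pos: [0.5491, 0.3252, 0.1258]
eef_rot: [179.9, -12.2, 25.0]
ft_force: [-7.5, -6.6, 21.0]
width: 0.0247
finger_force: 25.0
```

Request:
jog_arm(increments="0 0 -0.03 0 0 0 0.3; 0 0 0 0 0 0 0.3; 0 0 0 0 0 0 0.3; 0 0 0 0 0 0 0.3; 0 0 0 0 0 0 0.3; 0 0 0 0 0 0 0.3; 0 0 0 0 0 0 0.3; 0 0 -0.5 0 0 0 0.3; 0 0 -0.5 0 0 0 0.3; 0 0 -0.3 0 0 0 0.3; 0 0 0 0 0 0 0.3")

```text
clock: 21.2
eef_pos: [0.5362, 0.3192, 0.1902]
eef_rot: [180.0, -12.2, 25.0]
ft_force: [-0.2, 0.3, -0.6]
width: 0.0592
finger_force: 0.0
```

Run:
```python
from h import *
check((.5455,.3207),.104)
check((.5551,-.3252),.092)
plan([.413,.2992,.1],25,12)
```

```text
top knob 0  expect top .037; disc 6
scene knob 41 [-0.0004  0.0022  0.0355] expect top .037; disc 776
  disc plane tilt/height [0.004 0.004 0.01 ] bbox mid [0.0003 0.0025]
top knob 79 [ 0.0013 -0.0007  0.0377] expect top .037; disc 1130
  disc plane tilt/height [ 0.006 -0.002  0.012] bbox mid [ 0.0031 -0.0002]
scene knob 33 [0.0007 0.0009 0.036 ] expect top .037; disc 444
  disc plane tilt/height [-0.003 -0.006  0.009] bbox mid [-0.0042 -0.    ]
t 21.4 pos [0.5351 0.3179 0.1867] rot [179.9 -11.9  25. ] w 0.0597 ft [-0.1 -0.4 -0.3]
q [ -15.2   23.4  -29.5  102.8   20.4   46.7 -119.3]
shift [-2.68 -0.69  1.2 ] turn [0.02 0.03 0.  ] fwd [ 0.19  0.09 -0.98] y [ 0.42 -0.91  0.  ]
```

Request:
jog_arm(increments="-0.39 -0.11 -0.08 0 0 0 0.3; -0.39 -0.12 -0.09 0 0 0 0.3; -0.39 -0.12 -0.08 0 0 0 0.3; -0.38 -0.11 -0.08 0 0 0 0.3; -0.38 -0.11 -0.08 0 0 0 0.3; -0.38 -0.12 -0.09 0 0 0 0.3; -0.12 0 0.57 0 0 0 0.3; -0.12 0 0.57 0 0 0 0.3; -0.12 0 0.56 0 0 0 0.3; 0 0 0 0 0 0 0.3; 0 0 0 0 0 0 0.3")

```text
clock: 22.5
eef_pos: [0.4133, 0.2995, 0.1011]
eef_rot: [179.9, -11.8, 25.1]
ft_force: [0.6, -0.1, 0.8]
width: 0.0594
finger_force: 0.0
```

Run:
```python
from h import *
plan([.413,.2995,.036],25,12)
img,W=cloud("wrist");k=W[(np.hypot(W[...,0]-.413,W[...,1]-.299)<.03)&(W[...,2]>.046)&(W[...,2]<.058)];print(len(k),k.mean(0) if len(k) else "")
```

```text
t 22.5 pos [0.4133 0.2995 0.1011] rot [179.9 -11.8  25.1] w 0.0594 ft [ 0.6 -0.1  0.8]
q [ -22.5   20.5  -27.7  122.7   28.1   30.9 -135.9]
shift [-0.28 -0.    1.27] turn [0.02 0.04 0.01] fwd [ 0.19  0.09 -0.98] y [ 0.42 -0.91  0.  ]
773 [0.41446925 0.3022232  0.05052169]
```

Request:
jog_arm(increments="-0.09 -0.01 0.42 0 0 0 0.3; -0.09 -0.01 0.42 0 0 0 0.3; -0.09 0 0.41 0 0 0 0.3; 0 0 0 0 0 0 0.3; 0 0 0 0 0 0 -1; 0 0 0 0 0 0 -1; 0 0 0 0 0 0 -1; 0 0 0 0 0 0 -1; 0 0 0 0 0 0 -1; 0 0 0 0 0 0 -1; 0 0 0 0 0 0 -1")

```text
clock: 23.65
eef_pos: [0.4135, 0.3006, 0.038]
eef_rot: [180.0, -12.0, 25.0]
ft_force: [-1.8, -0.9, 7.4]
width: 0.0246
finger_force: 25.0
```

Run:
```python
from h import *
plan([.40,.29,.15],25,12)
```

```text
t 23.65 pos [0.4135 0.3006 0.038 ] rot [180. -12.  25.] w 0.0246 ft [-1.8 -0.9  7.4]
q [ -29.2   26.2  -20.1  126.2   37.7   21.9 -145.9]
shift [ 0.14  0.08 -2.26] turn [ 0.01 -0.    0.  ] fwd [ 0.19  0.09 -0.98] y [ 0.42 -0.91  0.  ]
```

Request:
jog_arm(increments="0.03 0.02 -0.4 0 0 0 -1; 0.03 0.02 -0.6 0 0 0 -1; 0.03 0.02 -0.6 0 0 0 -1; 0.05 0.02 -0.66 0 0 0 -1; 0 0 0 -0.21 0 0.98 -1; 0 0 0 -0.21 0 0.98 -1; 0 0 0 -0.21 0 0.98 -1; 0 0 0 -0.21 0 0.98 -1; 0 0 0 -0.21 0 0.98 -1; 0 0 0 0 0 0 -1")

```text
clock: 24.65
eef_pos: [0.3994, 0.2902, 0.1494]
eef_rot: [179.9, -12.0, 5.0]
ft_force: [0.2, 0.7, -0.4]
width: 0.0246
finger_force: 25.0
```

Run:
```python
from h import *
held(.038,'medium_lid')
plan([.375,.06,.15],5,12)
```

```text
top 0.59 153 bbox rel TCP mm [-36. -32. -15.  25.] minc [-20.  -3.] z [-0.018 -0.013 -0.01 ]
scene 0.52 207 bbox rel TCP mm [-37. -37.  -3.  30.] minc [-10.  -3.] z [-0.018 -0.014 -0.011]
t 24.85 pos [0.3997 0.2896 0.1494] rot [179.9 -12.    5.1] w 0.0244 ft [-0.3  0.5 -0.5]
q [ -26.3   15.2  -26.2  120.6   24.4   39.9 -154.2]
shift [-0.87  4.53 -0.2 ] turn [0.03 0.01 0.02] fwd [ 0.21  0.02 -0.98] y [ 0.09 -1.    0.  ]
```

Request:
jog_arm(increments="-0.1 0.41 -0.02 0 0 0 -1; -0.1 0.41 -0.02 0 0 0 -1; -0.1 0.41 -0.02 0 0 0 -1; -0.1 0.41 -0.02 0 0 0 -1; -0.1 0.41 -0.02 0 0 0 -1; -0.1 0.41 -0.02 0 0 0 -1; -0.08 0.41 -0.02 0 0 0 -1; -0.07 0.41 -0.02 0 0 0 -1; -0.06 0.41 -0.02 0 0 0 -1; -0.04 0.41 -0.02 0 0 0 -1; -0.02 0.41 0 0 0 0 -1; 0 0 0 0 0 0 -1")

```text
clock: 26.05
eef_pos: [0.3743, 0.0588, 0.1505]
eef_rot: [179.8, -12.0, 4.8]
ft_force: [-0.3, -0.3, -0.7]
width: 0.0245
finger_force: 25.0
```

Run:
```python
from h import *
plan([.48,.067,.15],5,12)
plan([.54,.077,.13],5,12)
print(np.round(env.sense()["joint_torque"],1))
```

```text
t 26.05 pos [0.3743 0.0588 0.1505] rot [179.8 -12.    4.8] w 0.0245 ft [-0.3 -0.3 -0.7]
q [-1.000e-01  2.400e+00 -2.050e+01  1.354e+02  8.100e+00  3.110e+01
 -1.122e+02]
shift [2.07 0.02 0.45] turn [ 0.05  0.01 -0.04] fwd [ 0.21  0.02 -0.98] y [ 0.09 -1.    0.  ]
t 26.05 pos [0.3743 0.0588 0.1505] rot [179.8 -12.    4.8] w 0.0245 ft [-0.3 -0.3 -0.7]
q [-1.000e-01  2.400e+00 -2.050e+01  1.354e+02  8.100e+00  3.110e+01
 -1.122e+02]
shift [ 3.17 -0.07  1.09] turn [ 0.05  0.01 -0.04] fwd [ 0.21  0.02 -0.98] y [ 0.09 -1.    0.  ]
[  1.  -28.    0.4 -25.   -0.1  -1.4   1.4]
```

Request:
jog_arm(increments="0.15 0 0.03 0 0 0 -1; 0.15 0 0.03 0 0 0 -1; 0.15 0 0.03 0 0 0 -1; 0.15 0 0.04 0 0 0 -1; 0.15 0 0.04 0 0 0 -1; 0.15 0 0.04 0 0 0 -1")

```text
clock: 26.65
eef_pos: [0.4215, 0.0656, 0.1496]
eef_rot: [179.9, -12.0, 5.0]
ft_force: [-0.4, 0.1, -0.3]
width: 0.0242
finger_force: 25.0
```

Run:
```python
from h import *
plan([.54,.077,.13],5,12)
print(np.round(env.sense()["joint_torque"],1))
a=cloud("scene")[0];b=cloud("top")[0]
cv2.imwrite("pics/bal.png",cv2.resize(np.hstack([a[0:300,90:390],b[0:300,60:360]]),(700,350))[...,::-1])
```

```text
t 26.65 pos [0.4215 0.0656 0.1496] rot [179.9 -12.    5. ] w 0.0242 ft [-0.4  0.1 -0.3]
q [  -0.5    7.1  -19.5  130.3   10.4   31.8 -113. ]
shift [ 2.25 -0.02  0.88] turn [ 0.02  0.   -0.  ] fwd [ 0.21  0.02 -0.98] y [ 0.09 -1.    0.  ]
[  0.  -35.6  -1.1 -24.8   0.2  -1.4   0. ]
```

View pics/bal.png

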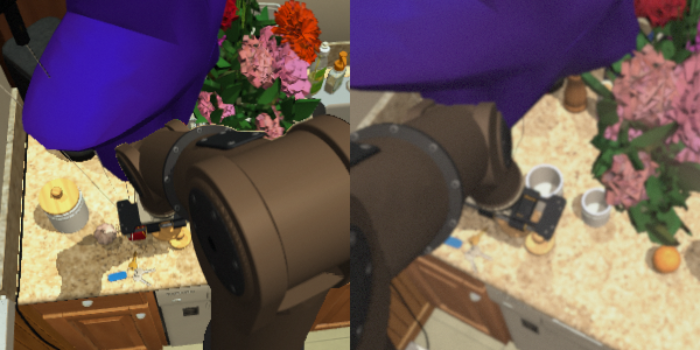

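The balloon is unmoved and torques are smooth, with the wrist right at its edge. I'll advance in small steps.

Request:
jog_arm(increments="0.2 0 0.05 0 0 0 -1; 0.2 0 0.05 0 0 0 -1; 0.2 0 0.05 0 0 0 -1; 0.2 0 0.05 0 0 0 -1; 0.2 0 0.05 0 0 0 -1")

```text
clock: 27.25
eef_pos: [0.4731, 0.0699, 0.1479]
eef_rot: [179.9, -12.0, 5.0]
ft_force: [-0.1, 0.9, -0.2]
width: 0.0243
finger_force: 25.0
```

Run:
```python
from h import *
plan([.539,.077,.15],5,12)
print(np.round(env.sense()["joint_torque"],1))
```

```text
t 27.25 pos [0.4731 0.0699 0.1479] rot [179.9 -12.    5. ] w 0.0243 ft [-0.1  0.9 -0.2]
q [  -0.8   11.9  -18.3  124.6   12.1   33.  -113. ]
shift [ 1.3  -0.03  0.23] turn [ 0.02  0.   -0.01] fwd [ 0.21  0.02 -0.98] y [ 0.09 -1.    0.  ]
[  0.1 -43.2  -1.7 -25.    0.2  -1.4  -0. ]
```

Request:
jog_arm(increments="0.22 0 0.04 0 0 0 -1; 0.22 0 0.04 0 0 0 -1; 0.22 -0.01 0.04 0 0 0 -1; 0.22 -0.01 0.04 0 0 0 -1; 0.22 -0.01 0.04 0 0 0 -1; 0.2 0 0.03 0 0 0 -1; 0 0 0 0 0 0 -1; 0 0 0 0 0 0 -1")

```text
clock: 28.05
eef_pos: [0.5375, 0.0769, 0.15]
eef_rot: [179.9, -12.0, 5.0]
ft_force: [-0.5, 0.3, -1.3]
width: 0.0246
finger_force: 25.0
```

Run:
```python
from h import *
held(.038,'medium_lid')
plan([.5395,.0768,.105],5,12)
print(np.round(env.sense()["joint_torque"],1))
```

```text
top 0.81 289 bbox rel TCP mm [-38. -37.  -1.  31.] minc [-12.  -3.] z [-0.017 -0.012 -0.009]
t 28.25 pos [0.5373 0.0769 0.1502] rot [179.9 -12.    5. ] w 0.0242 ft [-0.5 -0.3 -0.9]
q [  -1.2   17.2  -17.3  116.6   13.1   35.9 -112.2]
shift [-0.14  0.01  0.89] turn [ 0.03  0.01 -0.  ] fwd [ 0.21  0.02 -0.98] y [ 0.09 -1.    0.  ]
[ -0.  -50.6  -2.3 -26.9   0.3  -1.3  -0. ]
```

Lid centred over the medium canister; lowering it to contact.

Request:
jog_arm(increments="-0.03 0 0.2 0 0 0 -1; -0.03 0 0.2 0 0 0 -1; -0.03 0 0.2 0 0 0 -1; -0.03 0 0.15 0 0 0 -1; -0.02 0 0.1 0 0 0 -1; 0 0 0.04 0 0 0 -1; 0 0 0.02 0 0 0 -1; 0 0 0 0 0 0 -1")

```text
clock: 29.05
eef_pos: [0.5406, 0.0772, 0.1044]
eef_rot: [179.9, -12.0, 5.0]
ft_force: [0.1, 0.7, -1.2]
width: 0.0245
finger_force: 25.0
```

Request:
jog_arm(increments="0 0 0.03 0 0 0 -1; 0 0 0.03 0 0 0 -1; 0 0 0 0 0 0 -1")

```text
clock: 29.35
eef_pos: [0.543, 0.0777, 0.104]
eef_rot: [179.9, -12.3, 5.0]
ft_force: [-6.8, -1.7, 23.6]
width: 0.0246
finger_force: 25.0
```

Request:
jog_arm(increments="0 0 -0.05 0 0 0 0.3; 0 0 0 0 0 0 0.3; 0 0 0 0 0 0 0.3; 0 0 0 0 0 0 0.3; 0 0 0 0 0 0 0.3; 0 0 0 0 0 0 0.3; 0 0 0 0 0 0 0.3; 0 0 -0.5 0 0 0 0.3; 0 0 -0.5 0 0 0 0.3; 0 0 0 0 0 0 0.3")

```text
clock: 30.35
eef_pos: [0.5314, 0.0768, 0.1555]
eef_rot: [179.9, -12.3, 5.0]
ft_force: [0.3, 0.2, -0.1]
width: 0.0595
finger_force: 0.0
```

Run:
```python
from h import *
check((.5404,.0768),.08)
plan([.437,.034,.14],5,12)
plan([.437,.034,.09],5,12)
```

```text
top knob 19 [-0.0025  0.0042  0.0372] expect top .037; disc 422
  disc plane tilt/height [0.031 0.006 0.012] bbox mid [0.0036 0.0008]
scene knob 38 [0.0002 0.0007 0.0349] expect top .037; disc 332
  disc plane tilt/height [0.005 0.005 0.009] bbox mid [0.0007 0.0004]
t 30.45 pos [0.5303 0.0762 0.153 ] rot [179.9 -12.1   5. ] w 0.0599 ft [-0.5  0.1 -0.6]
q [  -1.    16.4  -17.6  117.3   13.    35.9 -112.3]
shift [-1.95  0.68 -0.15] turn [ 0.03 -0.01 -0.01] fwd [ 0.21  0.02 -0.98] y [ 0.09 -1.    0.  ]
t 30.45 pos [0.5303 0.0762 0.153 ] rot [179.9 -12.1   5. ] w 0.0599 ft [-0.5  0.1 -0.6]
q [  -1.    16.4  -17.6  117.3   13.    35.9 -112.3]
shift [-2.15  0.68  0.83] turn [ 0.03 -0.01 -0.01] fwd [ 0.21  0.02 -0.98] y [ 0.09 -1.    0.  ]
```

Request:
jog_arm(increments="-0.35 0.05 -0.05 0 0 0 0.3; -0.35 0.09 -0.05 0 0 0 0.3; -0.35 0.13 -0.05 0 0 0 0.3; -0.3 0.13 0 0 0 0 0.3; -0.3 0.14 0 0 0 0 0.3; -0.3 0.14 0 0 0 0 0.3; -0.07 0 0.33 0 0 0 0.3; -0.07 0 0.33 0 0 0 0.3; -0.06 0 0.33 0 0 0 0.3; 0 0 0 0 0 0 0.3; 0 0 0 0 0 0 0.3")

```text
clock: 31.55
eef_pos: [0.4364, 0.0341, 0.0887]
eef_rot: [179.9, -11.9, 5.0]
ft_force: [0.2, -0.4, 0.4]
width: 0.0598
finger_force: 0.0
```

Run:
```python
from h import *
plan([.439,.034,.0365],5,12)
img,W=cloud("wrist");k=W[(np.hypot(W[...,0]-.4395,W[...,1]-.034)<.03)&(W[...,2]>.046)&(W[...,2]<.058)];print(len(k),k.mean(0) if len(k) else "")
```

```text
t 31.55 pos [0.4364 0.0341 0.0887] rot [179.9 -11.9   5. ] w 0.0598 ft [ 0.2 -0.4  0.4]
q [   0.6   14.5  -15.8  133.4   16.3   21.6 -113.9]
shift [-0.17  0.01  1.03] turn [ 0.02  0.03 -0.  ] fwd [ 0.21  0.02 -0.98] y [ 0.09 -1.    0.  ]
868 [0.44151648 0.03502641 0.05018827]
```

Request:
jog_arm(increments="-0.05 0 0.34 0 0 0 0.3; -0.05 0 0.34 0 0 0 0.3; -0.05 0 0.34 0 0 0 0.3; 0 0 0 0 0 0 0.3; 0 0 0 0 0 0 -1; 0 0 0 0 0 0 -1; 0 0 0 0 0 0 -1; 0 0 0 0 0 0 -1; 0 0 0 0 0 0 -1; 0 0 0 0 0 0 -1; 0 0 0 0 0 0 -1")

```text
clock: 32.7
eef_pos: [0.4406, 0.0344, 0.0381]
eef_rot: [179.9, -12.0, 5.0]
ft_force: [-0.0, 0.7, 4.5]
width: 0.0245
finger_force: 25.0
```

Request:
jog_arm(increments="0 0 0 0 0 0 -1; 0.03 0 -0.4 0 0 0 -1; 0.1 0 -0.5 0 0 0 -1; 0.1 0 -0.5 0 0 0 -1; 0.1 0 -0.5 0 0 0 -1; 0 0 0 0 0 0 -1; 0 0 0 0 0 0 -1")

```text
clock: 33.4
eef_pos: [0.4366, 0.0337, 0.1343]
eef_rot: [179.9, -12.0, 4.9]
ft_force: [0.5, -1.4, -0.8]
width: 0.0245
finger_force: 25.0
```

Run:
```python
from h import *
held(.031,'small_lid')
plan([.553,-.0365,.135],5,12)
```

```text
top 0.43 60 bbox rel TCP mm [-29. -14. -17.  21.] minc [-22.   3.] z [-0.015 -0.013 -0.01 ]
scene 0.53 123 bbox rel TCP mm [-33. -25.  -6.  23.] minc [-18.  -1.] z [-0.021 -0.016 -0.013]
t 33.6 pos [0.4358 0.0339 0.1331] rot [179.9 -11.9   5. ] w 0.0249 ft [0.1 1.1 0. ]
q [   5.6    9.9  -20.7  130.2   11.4   29.2 -108.8]
shift [2.17 1.61 0.42] turn [ 0.03  0.03 -0.  ] fwd [ 0.21  0.02 -0.98] y [ 0.09 -1.    0.  ]
```

Request:
jog_arm(increments="0.2 0.27 0.05 0 0 0 -1; 0.2 0.27 0.05 0 0 0 -1; 0.2 0.27 0.05 0 0 0 -1; 0.26 0.2 0.05 0 0 0 -1; 0.26 0.2 0.05 0 0 0 -1; 0.26 0.2 0.05 0 0 0 -1; 0.26 0.1 0.04 0 0 0 -1; 0.26 0.1 0.04 0 0 0 -1; 0.27 0 0.04 0 0 0 -1; 0 0 0 0 0 0 -1; 0 0 0 0 0 0 -1")

```text
clock: 34.7
eef_pos: [0.5528, -0.0363, 0.1353]
eef_rot: [179.9, -11.9, 5.0]
ft_force: [-0.3, 1.0, -1.2]
width: 0.0248
finger_force: 25.0
```

Run:
```python
from h import *
held(.031,'small_lid')
plan([.5525,-.0365,.093],5,12)
print(np.round(env.sense()["joint_torque"],1))
```

```text
top 0.45 194 bbox rel TCP mm [-30. -24.  -5.  27.] minc [-12.   1.] z [-0.018 -0.013 -0.008]
t 34.9 pos [ 0.5528 -0.0366  0.1361] rot [179.9 -11.9   5. ] w 0.0244 ft [ 0.6 -0.5 -1.4]
q [ 13.2  19.5 -18.1 115.9  10.2  34.  -96.3]
shift [-0.19 -0.    0.84] turn [ 0.03  0.01 -0.  ] fwd [ 0.21  0.02 -0.98] y [ 0.09 -1.    0.  ]
[ -0.1 -52.7  -2.9 -26.2   0.1  -1.4  -0. ]
```

Request:
jog_arm(increments="-0.04 0 0.2 0 0 0 -1; -0.04 0 0.2 0 0 0 -1; -0.04 0 0.2 0 0 0 -1; -0.03 0 0.12 0 0 0 -1; -0.02 0 0.08 0 0 0 -1; 0 0 0.04 0 0 0 -1; 0 0 0 0 0 0 -1")

```text
clock: 35.6
eef_pos: [0.5541, -0.0366, 0.0933]
eef_rot: [179.9, -12.0, 5.0]
ft_force: [-1.1, -0.2, -0.4]
width: 0.0244
finger_force: 25.0
```

Request:
jog_arm(increments="0 0 0.03 0 0 0 -1; 0 0 0.02 0 0 0 -1; 0 0 0 0 0 0 -1")

```text
clock: 35.9
eef_pos: [0.5557, -0.0366, 0.0922]
eef_rot: [179.9, -12.1, 5.0]
ft_force: [-2.2, 0.9, 8.7]
width: 0.024
finger_force: 25.0
```

Seated: contact at z = 0.0922, as expected. Releasing and retracting clear.

Request:
jog_arm(increments="0 0 0.01 0 0 0 0.3; 0 0 0 0 0 0 0.3; 0 0 0 0 0 0 0.3; 0 0 0 0 0 0 0.3; 0 0 0 0 0 0 0.3; 0 0 0 0 0 0 0.3; 0 0 0 0 0 0 0.3; 0 0 -0.5 0 0 0 0.3; 0 0 -0.5 0 0 0 0.3; 0 0 -0.5 0 0 0 0.3; 0 0 0 0 0 0 0.3")

```text
clock: 37.0
eef_pos: [0.5406, -0.0378, 0.167]
eef_rot: [179.9, -12.3, 5.0]
ft_force: [0.6, 0.2, 0.8]
width: 0.0599
finger_force: 0.0
```

Request:
jog_arm(increments="-0.4 0 -0.1 0 0 0 0.3; -0.4 0 -0.1 0 0 0 0.3; -0.4 0 -0.1 0 0 0 0.3; -0.4 0 -0.1 0 0 0 0.3; -0.4 0.2 -0.1 0 0 0 0.3; -0.4 0.4 -0.1 0 0 0 0.3; -0.3 0.6 -0.1 0 0 0 0.3; 0 0.6 0 0 0 0 0.3; 0 0.6 0 0 0 0 0.3; 0 0.6 0 0 0 0 0.3; 0 0 0 0 0 0 0.3; 0 0 0 0 0 0 0.3")

```text
clock: 38.2
eef_pos: [0.4129, -0.1995, 0.1697]
eef_rot: [179.9, -11.9, 4.9]
ft_force: [-0.2, 0.0, -0.7]
width: 0.0599
finger_force: 0.0
```

Run:
```python
from h import *
print(env.sense()["eef_pos"].round(3) if hasattr(env.sense()["eef_pos"],"round") else env.sense()["eef_pos"])
for c,h in (((.553,-.0365),.068),((.5404,.0768),.08),((.5551,-.3252),.092),((.5455,.3207),.104)): print(c); check(c,h)
a,b=cloud("scene")[0],cloud("top")[0]
cv2.imwrite("pics/end.png",cv2.resize(np.hstack([a,b]),(800,300))[...,::-1])
for n in("garlic","mandarin"): print(n,[np.round(r["xyz"],3).tolist() for r in env.look_for(n,"scene")[:1]])
```

```text
[ 0.413 -0.2    0.17 ]
(0.553, -0.0365)
top knob 68 [0.0027 0.0002 0.0379] expect top .037; disc 250
  disc plane tilt/height [ 0.011 -0.017  0.012] bbox mid [0.0027 0.0039]
scene knob 31 [0.0005 0.0009 0.0352] expect top .037; disc 210
  disc plane tilt/height [ 0.015 -0.005  0.009] bbox mid [0.0007 0.    ]
(0.5404, 0.0768)
top knob 62 [0.0034 0.0007 0.0381] expect top .037; disc 624
  disc plane tilt/height [0.014 0.006 0.012] bbox mid [0.0033 0.0008]
scene knob 35 [0.0002 0.0005 0.0354] expect top .037; disc 367
  disc plane tilt/height [-0.002  0.004  0.009] bbox mid [-0.0002  0.0001]
(0.5551, -0.3252)
top knob 75 [0.0016 0.     0.0378] expect top .037; disc 968
  disc plane tilt/height [ 0.008 -0.001  0.012] bbox mid [ 0.0023 -0.0052]
scene knob 0  expect top .037; disc 0
(0.5455, 0.3207)
top knob 0  expect top .037; disc 387
  disc plane tilt/height [0.028 0.001 0.013] bbox mid [-0.0166  0.0127]
scene knob 40 [-0.0003  0.0013  0.0358] expect top .037; disc 800
  disc plane tilt/height [0.001 0.001 0.01 ] bbox mid [-0.0004  0.0034]
garlic [[0.465, 0.221, 0.037]]
mandarin []
```

View pics/end.png

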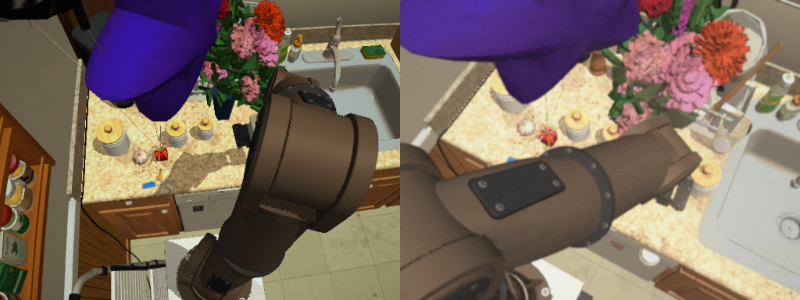

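All four lids sit flat and centred on their canisters (left view: 117,132; 176,128; 203,125; right view: 707,172). I'll move the arm clear of the flowers and hand in.

Request:
jog_arm(increments="-0.3 0.4 -0.2 0 0 0 0.3; -0.3 0.5 -0.2 0 0 0 0.3; -0.3 0.6 -0.2 0 0 0 0.3; -0.3 0.6 -0.2 0 0 0 0.3; -0.3 0.6 -0.2 0 0 0 0.3; -0.3 0.6 -0.2 0 0 0 0.3; 0 0.6 0 0 0 0 0.3; 0 0.6 0 0 0 0 0.3; 0 0 0 0 0 0 0.3; 0 0 0 0 0 0 0.3; 0 0 0 0 0 0 0.3")

```text
clock: 39.9
eef_pos: [0.3326, -0.4308, 0.2104]
eef_rot: [180.0, -12.0, 5.0]
ft_force: [0.5, 0.5, -0.7]
width: 0.0593
finger_force: 0.0
```

Run:
```python
from h import *
check((.5551,-.3252),.092)
check((.5455,.3207),.104,("scene",))
env.camera("scene");print([np.round(r["xyz"],3).tolist() for r in env.look_for("mandarin","scene")[:1]],env.sense()["eef_pos"])
print(env.hand_in())
```

```text
top knob 84 [ 0.0013 -0.0002  0.0374] expect top .037; disc 1130
  disc plane tilt/height [0.008 0.    0.012] bbox mid [ 0.0019 -0.0004]
scene knob 33 [0.0004 0.0006 0.0355] expect top .037; disc 446
  disc plane tilt/height [ 0.002 -0.005  0.01 ] bbox mid [-0.0045  0.0005]
scene knob 43 [-0.0009  0.0023  0.0358] expect top .037; disc 796
  disc plane tilt/height [0.005 0.004 0.009] bbox mid [0.0002 0.003 ]
[[0.51, -0.205, 0.046]] [ 0.33276445 -0.43142695  0.21086314]
the job is handed in; nothing more can be done
None
```

All four lids are on their matching canisters, measured flat and centred within about 4 mm. The garlic and mandarin are where they started, and the job was handed in at about 40 s; the hand-in returned no verdict.

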